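# Load the roller grill and switch it on

### The job

Take the two golden corn dogs from the sloping blue rack and lay them on the roller grill the same way as the darker one already cooking there: each in its own groove, parallel to the rollers, stick pointing towards the red control box and nose touching the dark end plate. Put one in the front groove (nearest the robot) and one in the middle groove, so that an empty groove stays between neighbours; then turn the selector on the red box one click from the white mark to the yellow mark. Do not lay or drop the corn dogs on the counter, and leave the one already cooking and the brown sausage in the rack where they are.

Things in the scene. Friction and masses are not known exactly. Their poses are not given: they have to be found in the camera images.
- corn_a: First golden corn dog, frozen hard: round-ended body 115 mm long, 34 mm in diameter, with a 6 mm stick standing 75 mm out of one end; about 80 g. Origin on its axis at the middle of the 115 mm body; x points along it towards the stick. Starts leaning in the rack, nose down, stick up and away, axis 0.6 rad above level.
- corn_b: Second golden corn dog, frozen hard: round-ended body 115 mm long, 34 mm in diameter, with a 6 mm stick standing 75 mm out of one end; about 80 g. Origin on its axis at the middle of the 115 mm body; x points along it towards the stick; identical to corn_a. Starts leaning in the rack, nose down, stick up and away, axis 0.6 rad above level.
- corn_a_nose (a point): Tip of the round nose of corn_a (57.5 mm from its origin, the end without the stick)
- corn_b_nose (a point): Tip of the round nose of corn_b (57.5 mm from its origin, the end without the stick)
- corn_a_stick (a point): Free end of the stick of corn_a (132.5 mm from its origin)
- corn_b_stick (a point): Free end of the stick of corn_b (132.5 mm from its origin)
- corn_done: Corn dog already cooking, darker brown crust, same sizes and axes; lies in the rearmost groove, nose at the end plate, stick towards the red box. Leave it alone
- sausage: Dark brown sausage without a stick, 115 mm long, 34 mm in diameter, leaning in one lane of the rack; origin at its middle. Leave it alone
- rack: Fixed blue wire rack, 170 x 210 mm, 160 mm high: three lanes (y = -72, 0, 72 mm), each of two 6 mm rods 22 mm apart, rising towards its +x at 0.6 rad; a crossbar stops the noses at the low end. Origin on the counter below the middle of the body leaning in the middle lane; a leaning body's middle is 85 mm up. Which lane holds the sausage varies
- grill: Fixed roller grill, 250 (x) by 370 mm (y). Six fixed 20 mm rollers along y, 36 mm apart, tops 110 mm above the counter; grooves between at x = -72 (front), -36, 0 (middle), 36, 72 mm (rearmost, taken). A corn dog in a groove has its axis 120 mm up. Red control box at y = 105 to 205 mm, 115 mm high. Origin on the counter; x away from the robot, y along the rollers to the red box
- end_plate (a point): Middle of the inner face (local y = -155 mm) of the dark end plate at the end of the rollers away from the red box, 120 mm above the counter; the plate's top is 132 mm above the counter
- front_spot (a point): Where the middle of a corn dog's body (its origin) lies when it is in the front groove with its nose against the end plate
- middle_spot (a point): The same for the middle groove
- selector (a joint): Angle of the selector knob, rad: 0 at the white mark (start), grows clockwise seen from above; it clicks at 0 (white), 0.7 (yellow) and 1.4 (black)
- selector_grip (a point): On the selector's axis, 37 mm above the red box, at the height to grip. Black knob, 44 mm disc with a bar 42 mm long, 14 mm wide, top 7 mm above this point. Its x axis runs along the bar, away from the end with the white line, which points at the marks: at yellow along the grill's -x (so x = grill x), at white 0.7 rad anticlockwise of that seen from above
Not all that is in view belongs to the job. What is shaped like the corn_b but green is not meant.

How it is judged (in metres and radians):
On the way, in this order (a step that is already met when the one before it is completed fails the run):
1. both corn dogs lie released in the front and middle grooves, sticks towards the red box, noses at the end plate ((((x of corn_a in the frame of grill between -0.078 and -0.066 m and z of corn_a in the frame of grill between 0.115 and 0.125 m and y of corn_a_nose in the frame of grill below -0.15 m and angle between the x axis of corn_a and the y axis of grill, either way round below 0.08 rad and y of corn_a_stick in the frame of grill above 0 m and linear speed of corn_a below 0.02 m/s and contact force between corn_a and the fingers below 0.05 N) and (x of corn_b in the frame of grill between -0.006 and 0.006 m and z of corn_b in the frame of grill between 0.115 and 0.125 m and y of corn_b_nose in the frame of grill below -0.15 m and angle between the x axis of corn_b and the y axis of grill, either way round below 0.08 rad and y of corn_b_stick in the frame of grill above 0 m and linear speed of corn_b below 0.02 m/s and contact force between corn_b and the fingers below 0.05 N)) or ((x of corn_b in the frame of grill between -0.078 and -0.066 m and z of corn_b in the frame of grill between 0.115 and 0.125 m and y of corn_b_nose in the frame of grill below -0.15 m and angle between the x axis of corn_b and the y axis of grill, either way round below 0.08 rad and y of corn_b_stick in the frame of grill above 0 m and linear speed of corn_b below 0.02 m/s and contact force between corn_b and the fingers below 0.05 N) and (x of corn_a in the frame of grill between -0.006 and 0.006 m and z of corn_a in the frame of grill between 0.115 and 0.125 m and y of corn_a_nose in the frame of grill below -0.15 m and angle between the x axis of corn_a and the y axis of grill, either way round below 0.08 rad and y of corn_a_stick in the frame of grill above 0 m and linear speed of corn_a below 0.02 m/s and contact force between corn_a and the fingers below 0.05 N)))), for 0.2 s.
2. then the selector is at the yellow mark (value of joint selector between 0.55 and 0.85 rad), for 0.2 s.
At the end, for the whole second after the job is handed in: One golden corn dog lies in the front groove, the other in the middle one (6 mm across, 5 mm in height, 0.08 rad), sticks towards the red box, noses within 5 mm of the end plate, released and at rest; the selector is within 0.15 rad of yellow (all of step 2 and (((x of corn_a in the frame of grill between -0.078 and -0.066 m and z of corn_a in the frame of grill between 0.115 and 0.125 m and y of corn_a_nose in the frame of grill below -0.15 m and angle between the x axis of corn_a and the y axis of grill, either way round below 0.08 rad and y of corn_a_stick in the frame of grill above 0 m and linear speed of corn_a below 0.02 m/s and contact force between corn_a and the fingers below 0.05 N) and (x of corn_b in the frame of grill between -0.006 and 0.006 m and z of corn_b in the frame of grill between 0.115 and 0.125 m and y of corn_b_nose in the frame of grill below -0.15 m and angle between the x axis of corn_b and the y axis of grill, either way round below 0.08 rad and y of corn_b_stick in the frame of grill above 0 m and linear speed of corn_b below 0.02 m/s and contact force between corn_b and the fingers below 0.05 N)) or ((x of corn_b in the frame of grill between -0.078 and -0.066 m and z of corn_b in the frame of grill between 0.115 and 0.125 m and y of corn_b_nose in the frame of grill below -0.15 m and angle between the x axis of corn_b and the y axis of grill, either way round below 0.08 rad and y of corn_b_stick in the frame of grill above 0 m and linear speed of corn_b below 0.02 m/s and contact force between corn_b and the fingers below 0.05 N) and (x of corn_a in the frame of grill between -0.006 and 0.006 m and z of corn_a in the frame of grill between 0.115 and 0.125 m and y of corn_a_nose in the frame of grill below -0.15 m and angle between the x axis of corn_a and the y axis of grill, either way round below 0.08 rad and y of corn_a_stick in the frame of grill above 0 m and linear speed of corn_a below 0.02 m/s and contact force between corn_a and the fingers below 0.05 N)))); the robot touches nothing.
It fails at once if a corn dog is laid or dropped on the counter (height (world z) of any of corn_a, corn_b below 0.03 m).
It fails at once if the corn dog already cooking is moved by more than 15 mm (distance of corn_done from where it was at the start of the episode above 0.015 m).
It fails at once if the brown sausage is moved by more than 20 mm (distance of sausage from where it was at the start of the episode above 0.02 m).
It also fails if it takes over 64 s, if anything falls off the work surface, if the arm or the gripper's body presses on something with over 40 N, if the wrist force passes 120 N, or if a joint passes its speed limit or range.

### The arm

A 6-joint arm with a two-finger parallel gripper is mounted at the origin on the work surface. World frame = base frame: x ahead of the robot, y to its left, z up, the work surface at z = 0. Lengths are in mm, angles in rad, forces in N, time in s.
With the tool pointing down it reaches from about 225 to 725 mm from the base axis. Payload 3.1 kg.
Tool frame: the origin (TCP) lies between the finger pads; the fingertips stand 25 mm ahead of it and the grasp point (between the pads) lies 6 mm ahead of it; z points along the fingers, y is the direction in which the jaws open and shut (so a half turn about z gives the same grasp; the last joint's range is limited). The gripper opens to 85 mm and grips with 20 to 120 N. Pads are 22 mm wide; open, the fingers measure 114 mm over their backs; the gripper's body (76 mm by 85 mm) begins 54 mm behind the grasp point. The pads swing forward as they close: fully open they stand 13 mm farther back than shut.
Start: joints at [1.083, 0.048, 0.099, 1.622, 0, 1.443], TCP at [184.852, 491.373, 256.312] pointing down, gripper open.
Joint ranges: [-2.91, 2.91], [-0.99, 1.94], [-1.21, 1.42], [-2.12, 2.29], [-1.49, 1.47], [-3.14, 3.14]. Speed limits (rad/s): [2.79, 2.79, 3.14, 3.14, 3.14, 3.14].

### API

Orientations are given as a unit quaternion [x, y, z, w].
In Python, from plant import r gives the robot as it stands. The module is installed in compiled form; this text tells all that it offers.
- The arm moves only by the shell command python3 -m crank 'ROWS' [FORCE]. ROWS is text: rows parted by semicolons, each of 7 numbers parted by spaces: the turn, a rotation vector about the world's x, y, z in degrees, then the shift along the world's x, y, z in mm, then the closure, from 0 (fully open) to 1 (shut). In form: ax ay az x y z grip; .... A call has 1 to 8 rows; each row is the pose to reach, as a shift and turn from the pose commanded when the call began; what a row does not reach only later rows make up. A row lasts 1/8 s, in which the tool goes at most 62.5 mm and 10.7 degrees, less where a joint would pass 70% of its speed; a pose out of reach is approached as far as the arm can. A call with a gripper value outside its range is refused whole. The fingers move at their own pace and stop on an object; FORCE is the grip in N (left out, the last holds). Time passes only in rows, so rows that repeat a pose let the fingers close. It gives the time, the measured TCP pose, the force and the opening at its end, in the units of the state.
- r.observe(): the state, without advancing time (a new reading comes with each control period).
- r.camera(name): name is "scene" or "top"; returns a dict with "image" (384x512x3 uint8, red, green, blue), "camera_matrix" (3x3 intrinsics, pixels), "dist" ([k1, k2, p1, p2, k3] as OpenCV has them; the pictures are not rectified), "R" (3x3) and "t" (3): a world point X has camera coordinates R X + t. Camera axes: x right, y down, z forward; pixel columns grow to the right and rows downward; lengths in mm; the calibration is good to about 2 mm. A picture is of the moment at which its call begins. There is no depth.
- r.sign_off(): hands the job in, once; it reports no verdict.
The state is a dict: "time_s": time; "q": joint angles; "joint_vel": joint speeds; "effort": joint torques, N m; "position": TCP position; "tcp_rot": TCP orientation; "force": force on the tool from outside, world axes, zero at the start; "moment": the same for the moment, N m; "gripper_width": finger opening in mm.
Only numpy, scipy, OpenCV 4.12 (cv2) and the standard library are available. Lean on these libraries where they do the work, as an engineer would, in place of code of your own. Each camera call takes 0.05 s, during which the arm holds its last target. There are 200 camera calls.

## Working session

There is one attempt and no reset: what is moved stays moved. The work goes in short steps, Python scripts to look and compute and a shell command to move; the robot and the scene stay as the last step left them, time stands still between calls to the robot, and variables do not carry over. Pictures are saved under pics/ and viewed, about 8 in all and at most 12, crops included, and the job is handed in when it is done.

```bash
mkdir -p pics; python3 - <<'E'
from plant import r
import cv2
for n in("scene","top"):
    c=r.camera(n); cv2.imwrite(f"pics/{n}0.png",cv2.resize(c["image"][:,:,::-1],(800,600),interpolation=cv2.INTER_CUBIC)); print(n,c["camera_matrix"],c["dist"],c["R"],c["t"])
o=r.observe();print(o)
E
```

```text
scene [[351.47617035   0.         257.6890112 ]
 [  0.         351.47617035 186.98322908]
 [  0.           0.           1.        ]] [-0.07464038  0.          0.          0.          0.        ] [[-8.73681063e-01  4.86498361e-01  8.62983384e-04]
 [ 3.62819347e-01  6.52751040e-01 -6.65040000e-01]
 [-3.24104183e-01 -5.80719747e-01 -7.46807240e-01]] [ 511.06100219  -65.36251402 1072.27771242]
top [[409.50323229   0.         258.51424418]
 [  0.         409.50323229 191.25696352]
 [  0.           0.           1.        ]] [-0.07503661  0.          0.          0.          0.        ] [[ 0.00499047 -0.99962434  0.02694959]
 [-0.98253505 -0.00991463 -0.18581331]
 [ 0.1860107  -0.02555162 -0.98221542]] [ -77.38899319  539.26776227 1034.23363556]
{'time_s': 0.1, 'q': array([1.08324032e+00, 4.86766198e-02, 9.77167498e-02, 1.62201148e+00,
       7.56730686e-08, 1.44305033e+00]), 'joint_vel': array([-6.65887624e-04, -1.17389832e-03,  3.90698340e-03, -8.47314327e-04,
       -8.36139320e-04,  8.32877222e-05]), 'effort': array([ 3.17623555e-03, -3.39851689e+01,  3.20935500e+01,  1.58883986e-02,
       -9.45888291e-05,  1.31849667e-06]), 'position': array([184.59222463, 490.92703373, 255.21527378]), 'tcp_rot': array([ 1.78936007e-01,  9.83860113e-01, -1.03643939e-03, -3.29357350e-04]), 'force': array([0.30338298, 0.30034839, 0.1872461 ]), 'moment': array([-0.01489996, -0.02307508,  0.03909954]), 'gripper_width': 85.79111924940621}
```

View pics/top0.png

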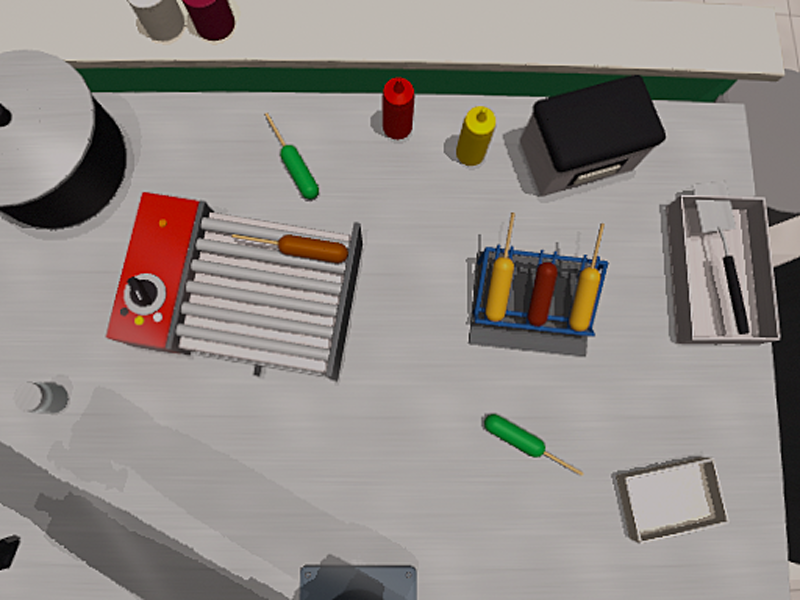

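View pics/scene0.png

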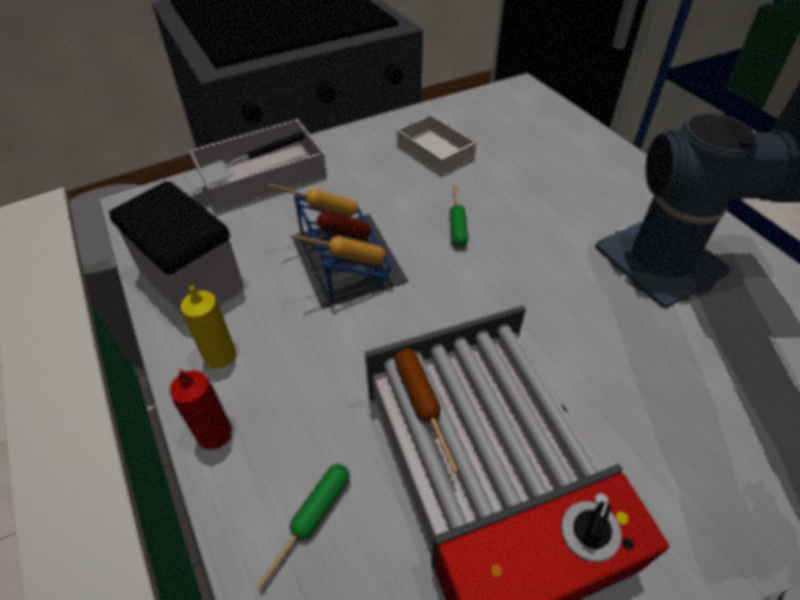

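The top view shows golden dogs at (499,290) and (586,300) in the outer lanes, with the sausage at (543,294) between them. The cooking one is at (312,248). The green decoys are at (298,172) and (515,435). I choose the two golden ones and will check them in close crops.

```bash
python3 - <<'E'
from plant import r
import cv2,numpy as np
c=r.camera("top")["image"][:,:,::-1]
def crop(im,x0,y0,w,h,s): 
    o=cv2.resize(im[y0:y0+h,x0:x0+w],None,fx=s,fy=s,interpolation=cv2.INTER_CUBIC)
    for i in range(0,w,20): cv2.putText(o,str(x0+i),(i*s,9),0,.33,(255,0,255),1);cv2.line(o,(i*s,10),(i*s,16),(255,0,255),1)
    for i in range(0,h,20): cv2.putText(o,str(y0+i),(0,i*s+4),0,.33,(255,0,255),1)
    return o
cv2.imwrite("pics/g1.png",crop(c,65,115,175,135,4))
a=crop(c,295,130,100,100,4);s=r.camera("scene")["image"][:,:,::-1]
b=crop(s,165,105,100,100,4)
cv2.imwrite("pics/r1.png",np.hstack([a,b]))
E
```

```text
(no output)
```

View pics/g1.png

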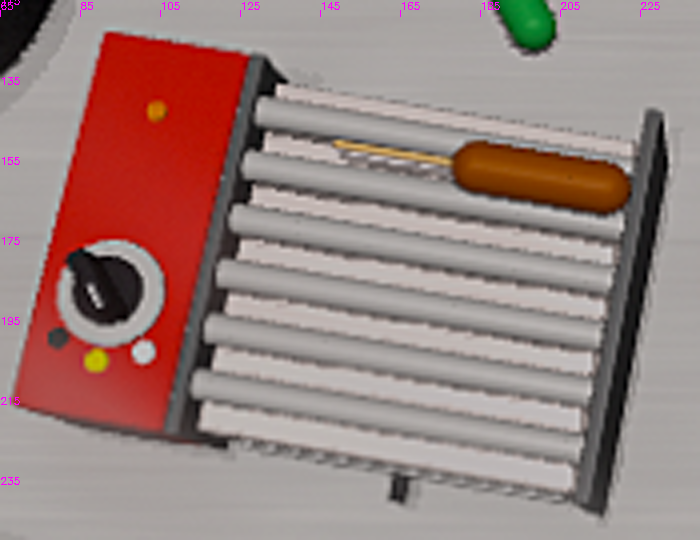

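View pics/r1.png

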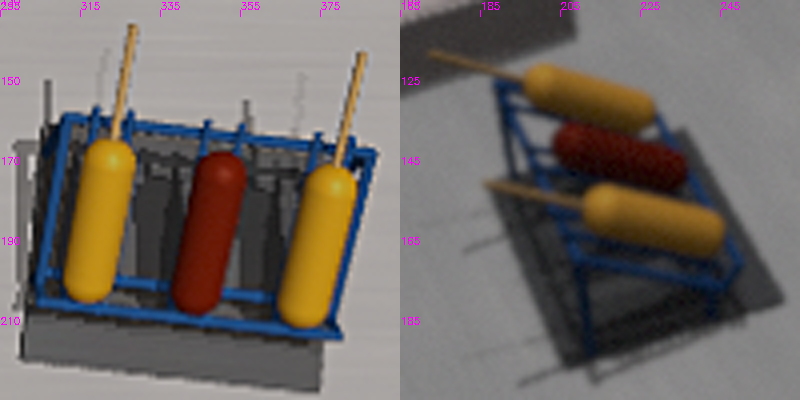

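```bash
cat > h.py <<'E'
import numpy as np,cv2
from plant import r
from scipy.optimize import least_squares
from scipy.spatial.transform import Rotation as Ro
C={n:r.camera(n) for n in("scene","top")}
def pj(n,X):
    c=C[n]; return cv2.projectPoints(np.atleast_2d(X).astype(float),cv2.Rodrigues(c["R"])[0],c["t"],c["camera_matrix"],c["dist"])[0][:,0]
def tf(p,X): # p=x,y,yaw
    return Ro.from_euler('z',p[2]).apply(np.atleast_2d(X))+[p[0],p[1],0]
def nose(n,mid,ax): # silhouette tip of the nose
    s=mid-40.5*ax; a=pj(n,[s,mid]); d=a[0]-a[1]; z=(C[n]["R"]@s+C[n]["t"])[2]
    return a[0]+d/np.linalg.norm(d)*17*C[n]["camera_matrix"][0,0]/z
def ray(n,px,z):
    c=C[n];u=cv2.undistortPoints(np.array([[px]],float),c["camera_matrix"],c["dist"])[0,0]
    d=c["R"].T@[u[0],u[1],1];o=-c["R"].T@c["t"];return o+d*(z-o[2])/d[2]
E
python3 - <<'E'
from h import *
np.set_printoptions(precision=2,suppress=True)
ax0=np.array([np.cos(.6),0,np.sin(.6)])
obs=[(72,'top',(328.25,136.75),(317,205.75)),(72,'scene',(186.25,150.75),(245.75,163.75)),(-72,'top',(385.25,143.5),(370,211.75)),(-72,'scene',(172.5,118),(228.75,131.25))]
def f(p):
    o=[]
    R=Ro.from_euler('z',p[2]);ax=R.apply(ax0)
    for y,n,s,no in obs:
        m=tf(p,[0,y,85])[0]; o+=[pj(n,m+132.5*ax)[0]-s,nose(n,m,ax)-no]
    return np.ravel(o)
s=least_squares(f,[450,-200,0]);print("rack",s.x,"\n",s.fun.reshape(-1,2))
for y in(72,0,-72):print(tf(s.x,[0,y,85]))
pts=np.array([[125,205,115],[125,105,115],[-125,205,115],[-125,105,115],[125,-155,132],[-125,-155,132],[72,35,120]])
px=np.array([[105,32],[250,55],[14,403],[165,432],[647,110],[580,500],[334,143]])/4+[65,115]
sc=np.array([[435,545],[437,530],[665,548],[620,470],[372,360],[520,315],[456,471]])*512/800
def g(p,sep=False):
    R=Ro.from_euler('z',p[2]);P=tf(p,pts);m=tf(p,[72,-97.5,120])[0];ax=R.apply([0,1,0])
    return np.ravel(np.vstack([pj('top',P)-px,nose('top',m,ax)-np.array([629,190])/4-[65,115],.7*(pj('scene',P)-sc)[[2,3,6]]]))
s=least_squares(g,[450,200,-.15],loss='soft_l1');print("grill",s.x,"\n",g(s.x).reshape(-1,2))
p=s.x
print("front",tf(p,[-72,-97.5,120]),"mid",tf(p,[0,-97.5,120]))
k=ray('top',np.array([108,291])/4+[65,115],135);print("knob disc centre",k,Ro.from_euler('z',-p[2]).apply(k-[p[0],p[1],0]))
E
```

```text
rack [ 541.12 -303.77   -0.1 ] 
 [[ 0.32  0.38]
 [-0.37  1.12]
 [-0.36 -0.19]
 [ 0.13 -0.03]
 [ 0.66 -0.03]
 [ 0.15  0.64]
 [-0.68  0.47]
 [-0.69  2.68]]
[[ 547.99 -232.1    85.  ]]
[[ 541.12 -303.77   85.  ]]
[[ 534.24 -375.44   85.  ]]
grill [551.72 180.97  -0.15] 
 [[-0.79 -1.39]
 [ 0.31 -1.29]
 [-1.66  0.58]
 [-0.56  0.06]
 [ 0.22 -1.19]
 [-1.14  0.12]
 [ 0.99 -0.01]
 [ 1.29  0.21]
 [ 2.47 -1.46]
 [ 0.65 -0.81]
 [-1.1  -0.25]]
front [[465.54  95.75 120.  ]] mid [[536.68  84.64 120.  ]]
knob disc centre [528.67 337.32 135.  ] [-46.9  150.92 135.  ]
```

```bash
cat >> h.py <<'E'
RK=np.array([541.12,-303.77,-0.0957]); GR=np.array([551.72,180.97,-0.155])
def Rt(y,z): # tool rotation from jaw axis y and approach z
    y=y/np.linalg.norm(y);z=z/np.linalg.norm(z);return Ro.from_matrix(np.column_stack([np.cross(y,z),y,z]))
def go(R,p,cmd=None):
    o=r.observe();c=Ro.from_quat(o["tcp_rot"]);P=np.array(o["position"]) if cmd is None else np.array(cmd)
    d=R*c.inv() if R is not None else Ro.identity();d=d.as_rotvec(degrees=True)
    print("turn",d.round(1),"shift",(np.array(p)-P).round(1),"pos",o["position"].round(1))
def rackpose(lane,h,s=0):
    yaw=Ro.from_euler('z',RK[2]);ax=yaw.apply([np.cos(.6),0,np.sin(.6)]);n=yaw.apply([-np.sin(.6),0,np.cos(.6)])
    return Rt(yaw.apply([0,1,0]),-n),tf(RK,[0,lane,85])[0]+n*h+ax*s
def grillpose(x,y,z):
    yaw=Ro.from_euler('z',GR[2]);return Rt(yaw.apply([-1,0,0]),np.array([0,0,-1.])),tf(GR,[x,y,z])[0]
E
python3 - <<'E'
from h import *
R,p=rackpose(72,110);print(p);go(R,p)
R,p=rackpose(72,13);print(p)
print(r.observe()["time_s"])
E
```

```text
[ 486.17341811 -226.16453161  175.78691764]
turn [ -7.8 -33.6  14.7] shift [ 301.4 -717.5  -80.3] pos [184.8 491.3 256.1]
[ 540.69312268 -231.39805415   95.72936299]
0.4
```

```bash
python3 -m crank '-7.8 -33.6 14.7 301 -718 0 0.3;-7.8 -33.6 14.7 301 -718 0 0.3;-7.8 -33.6 14.7 301 -718 0 0.3;-7.8 -33.6 14.7 301 -718 0 0.3;-7.8 -33.6 14.7 301 -718 0 0.3;-7.8 -33.6 14.7 301 -718 0 0.3;-7.8 -33.6 14.7 301 -718 0 0.3;-7.8 -33.6 14.7 301 -718 0 0.3' 40; python3 - <<'E'
from h import *
go(*rackpose(72,110))
E
```

```text
time_s: 1.4
position: [380.8, 50.1, 258.5]
tcp_rot: [0.045, 0.955, -0.014, 0.292]
force: [1.0, 0.1, -0.1]
gripper_width: 59.8
turn [ 0.2 -0.4  1.4] shift [ 104.3 -267.6  -82.6] pos [381.8  41.5 258.4]
```

```bash
python3 -m crank '0 0 1 104 -268 -20 0.3;0 0 1 104 -268 -20 0.3;0 0 1 104 -268 -20 0.3;0 0 1 104 -268 -20 0.3;0 0 1 104 -268 -20 0.3;0 0 1 104 -268 -82 0.3;0 0 1 104 -268 -82 0.3;0 0 1 104 -268 -82 0.3' 40; python3 - <<'E'
from h import *
s=C["top"]["image"][130:230,275:395,::-1];t=C["scene"]["image"][95:195,165:285,::-1]
cv2.imwrite("pics/a1.png",cv2.resize(np.hstack([s,t]),None,fx=3.3,fy=3.3,interpolation=cv2.INTER_CUBIC))
R,p=rackpose(72,110);go(R,p);go(*rackpose(72,13))
E
```

```text
time_s: 2.5
position: [485.7, -216.3, 179.0]
tcp_rot: [0.036, 0.955, -0.013, 0.294]
force: [0.6, -0.4, 1.7]
gripper_width: 59.7
turn [ 0.5  0.2 -1. ] shift [-1.7 -7.6 -9.2] pos [ 487.9 -218.5  185. ]
turn [ 0.5  0.2 -1. ] shift [ 52.8 -12.9 -89.2] pos [ 487.9 -218.5  185. ]
```

View pics/a1.png

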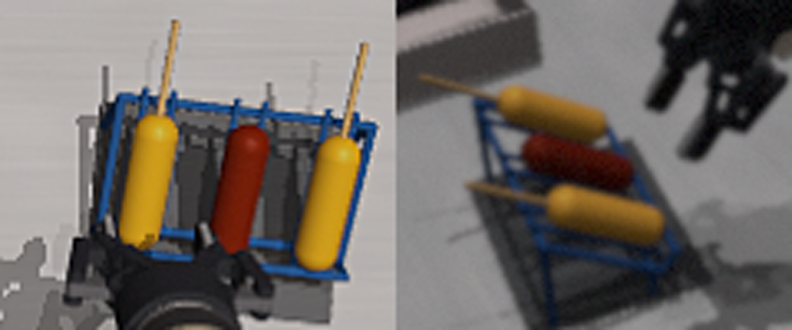

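```bash
python3 -m crank '0.5 0.2 -1 -2 -8 -9 0.3;0.5 0.2 -1 -2 -8 -9 0.3;0.5 0.2 -1 -2 -8 -9 0.3' 40; python3 - <<'E'
from h import *
R,p=rackpose(72,110);go(R,p);go(*rackpose(72,13))
E
```

```text
time_s: 2.98
position: [482.7, -225.0, 168.7]
tcp_rot: [0.047, 0.956, -0.011, 0.291]
force: [-0.0, -0.6, -0.1]
gripper_width: 60.0
turn [-0.4 -0.6  0. ] shift [ 3.7 -1.4  7.7] pos [ 482.5 -224.7  168. ]
turn [-0.4 -0.6  0. ] shift [ 58.2  -6.7 -72.3] pos [ 482.5 -224.7  168. ]
```

```bash
python3 -m crank '-0.4 -0.6 0 20 -2 -20 0.3;-0.4 -0.6 0 35 -4 -42 0.3;-0.4 -0.6 0 45 -5 -55 0.3;-0.4 -0.6 0 53 -6 -65 0.3;-0.4 -0.6 0 58 -7 -72 0.3;-0.4 -0.6 0 58 -7 -72 0.3;-0.4 -0.6 0 58 -7 -72 0.3' 40; python3 - <<'E'
from h import *
go(*rackpose(72,13))
s=C["top"]["image"][120:230,275:395,::-1];t=C["scene"]["image"][90:200,165:285,::-1]
cv2.imwrite("pics/a2.png",cv2.resize(np.hstack([s,t]),None,fx=3.3,fy=3.3,interpolation=cv2.INTER_CUBIC))
E
```

```text
time_s: 3.95
position: [540.5, -231.8, 96.3]
tcp_rot: [0.046, 0.954, -0.014, 0.296]
force: [0.1, -0.5, 0.0]
gripper_width: 59.9
turn [-0.   0.1  0.1] shift [ 0.2  0.5 -0.7] pos [ 540.5 -231.9   96.5]
```

View pics/a2.png

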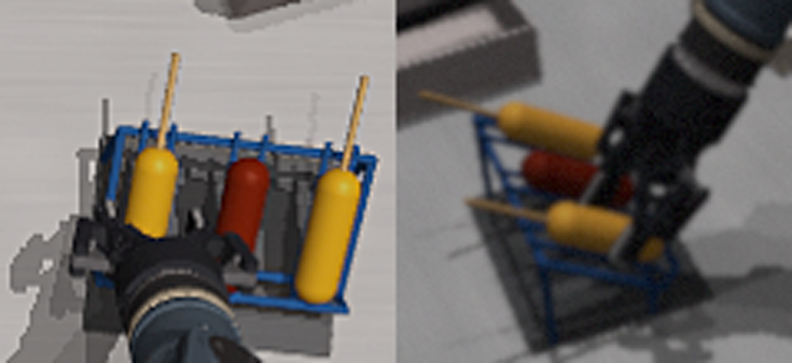

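The fingers straddle the left dog cleanly (top-crop ~(150,230)). There is no contact force, so I close and lift along the normal.

```bash
python3 -m crank '0 0 0 0 0 0 1;0 0 0 0 0 0 1;0 0 0 0 0 0 1;0 0 0 0 0 0 1;0 0 0 0 0 0 1' 40; python3 -m crank '0 0 0 -8 1 12 1;0 0 0 -17 2 25 1;0 0 0 -28 3 41 1;0 0 0 -50 5 75 1;0 0 0 -70 5 120 1;0 0 0 -70 5 160 1;0 0 0 -70 5 160 1' ; python3 - <<'E'
from h import *
R,p=grillpose(-72,-80,230);print(p);go(R,p)
E
```

```text
time_s: 4.68
position: [540.6, -229.3, 96.3]
tcp_rot: [0.045, 0.954, -0.011, 0.296]
force: [-4.5, 6.3, 5.8]
gripper_width: 32.8
time_s: 5.55
position: [471.4, -228.6, 262.3]
tcp_rot: [0.046, 0.953, -0.018, 0.299]
force: [0.5, -0.4, -0.5]
gripper_width: 32.4
[468.23276184 113.04444469 230.        ]
turn [-23.1  29.9  83.9] shift [ -1.6 339.9 -26.1] pos [ 469.9 -226.9  256.1]
```

```bash
python3 -m crank '-23.1 29.9 83.9 60 331 -6 1;-23.1 29.9 83.9 60 331 -6 1;-23.1 29.9 83.9 60 331 -6 1;-23.1 29.9 83.9 60 331 -6 1;-23.1 29.9 83.9 60 331 -6 1;-23.1 29.9 83.9 60 331 -6 1;-23.1 29.9 83.9 60 331 -6 1;-23.1 29.9 83.9 60 331 -6 1';python3 -m crank '0 0 0 0 0 0 1;0 0 0 0 0 0 1'; python3 - <<'E'
from h import *
R,p=grillpose(0,-80,230);print(p);go(R,p)
E
```

```text
time_s: 6.65
position: [529.2, 104.9, 247.1]
tcp_rot: [-0.616, 0.788, 0.001, 0.018]
force: [0.5, -0.4, -1.1]
gripper_width: 32.7
time_s: 6.9
position: [529.6, 104.3, 248.2]
tcp_rot: [-0.612, 0.791, 0.001, 0.02]
force: [1.0, -1.0, -0.4]
gripper_width: 32.7
[539.36959206 101.92907754 230.        ]
turn [-1.6  1.8  5.6] shift [  9.7  -2.2 -19.3] pos [529.6 104.1 249.3]
```

```bash
python3 -m crank '-1.6 1.8 5.6 10 -2 -49 1;-1.6 1.8 5.6 10 -2 -69 1;-1.6 1.8 5.6 10 -2 -84 1;-1.6 1.8 5.6 10 -2 -84 1;-1.6 1.8 5.6 10 -2 -84 1'; python3 - <<'E'
from h import *
np.set_printoptions(precision=1,suppress=True)
R,p=grillpose(0,-80,165);print(p);go(R,p)
P=np.array(r.observe()["position"]);d=p-P
ax=tf(GR,[0,1,0])[0]-tf(GR,[0,0,0])[0]
m=P-[0,0,13]
for n in C: print(n,"nose pred",nose(n,m,ax),"stick pred",pj(n,m+132.5*ax), "plate top edge at groove", pj(n,tf(GR,[0,-155,132])))
def crop(im,x0,y0,w,h,s=4):
    o=cv2.resize(im[y0:y0+h,x0:x0+w,::-1],None,fx=s,fy=s,interpolation=cv2.INTER_CUBIC)
    for i in range(0,w,10): cv2.putText(o,str(x0+i),(i*s,9),0,.3,(255,0,255),1)
    for i in range(0,h,10): cv2.putText(o,str(y0+i),(0,i*s+4),0,.3,(255,0,255),1)
    return o
cv2.imwrite("pics/b1.png",np.hstack([crop(C["top"]["image"],140,130,100,120),crop(C["scene"]["image"],235,190,100,120)]))
E
```

```text
time_s: 7.62
position: [540.9, 102.4, 167.1]
tcp_rot: [-0.651, 0.759, -0.001, 0.001]
force: [0.2, 0.0, -0.4]
gripper_width: 32.7
[539.4 101.9 165. ]
turn [ 0.   0.2 -0.1] shift [-1.8 -0.5 -2.3] pos [541.2 102.5 167.3]
scene nose pred [288.8 211.3] stick pred [[330.7 289.4]] plate top edge at groove [[286.1 212.2]]
top nose pred [210.1 185.9] stick pred [[132.7 173.2]] plate top edge at groove [[218.1 189.6]]
```

View pics/b1.png

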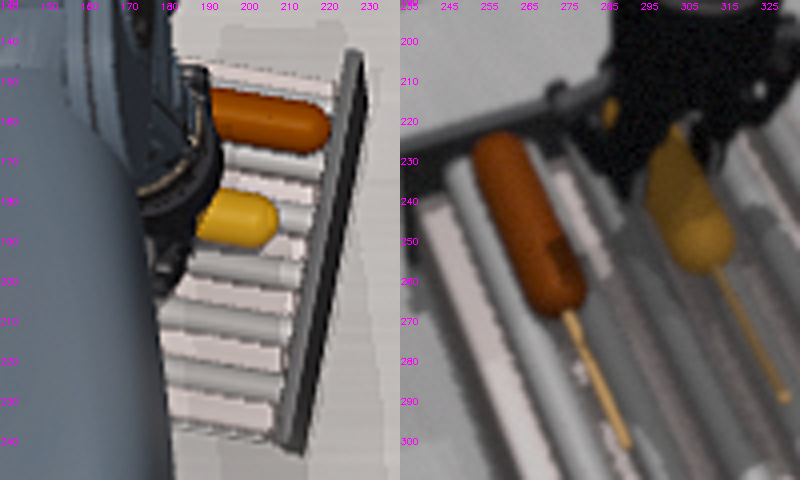

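```bash
python3 -m crank '0 0 0 -3 -8 -12 1;0 0 0 -3 -8 -24 1;0 0 0 -3 -8 -30 1;0 0 0 -3 -8 -30 1;0 0 0 -3 -8 -30 1';python3 -m crank '0 0 0 -0.4 -3 0 1;0 0 0 -0.9 -6 0 1;0 0 0 -0.9 -6 0 1'; python3 - <<'E'
from h import *
go(*grillpose(0,-97.5,136))
E
```

```text
time_s: 8.35
position: [537.2, 94.5, 135.2]
tcp_rot: [-0.651, 0.759, -0.0, -0.0]
force: [-0.8, -0.2, -0.6]
gripper_width: 32.4
time_s: 8.72
position: [536.4, 88.2, 135.5]
tcp_rot: [-0.651, 0.759, -0.0, 0.0]
force: [0.1, -0.2, -1.1]
gripper_width: 32.4
turn [ 0.   0.  -0.1] shift [ 0.3 -3.8  0.4] pos [536.4  88.4 135.6]
```

```bash
python3 -m crank '0 0 0 -0.3 -2 -1 1;0 0 0 -0.5 -3 -1 1;0 0 0 -0.5 -3 -1 1';python3 -m crank '0 0 0 -0.2 -1 0 1;0 0 0 -0.2 -1 0 1'; python3 -m crank '0 0 0 -0.2 -1 0 1;0 0 0 -0.2 -1 0 1'
```

```text
time_s: 9.2
position: [535.9, 85.7, 135.0]
tcp_rot: [-0.651, 0.759, -0.0, 0.0]
force: [-1.1, 1.7, 1.3]
gripper_width: 32.7
time_s: 9.45
position: [535.8, 84.7, 135.0]
tcp_rot: [-0.651, 0.759, -0.0, 0.001]
force: [-1.3, 2.3, 4.4]
gripper_width: 32.3
time_s: 9.7
position: [535.7, 84.5, 134.9]
tcp_rot: [-0.651, 0.759, 0.0, 0.001]
force: [-1.6, 4.7, 4.3]
gripper_width: 32.6
```

```bash
python3 -m crank '0 0 0 -0.2 -1 0 1;0 0 0 -0.2 -1 0 0.4;0 0 0 -0.2 -1 0 0.4;0 0 0 -0.2 -1 1 0.4'; python3 -m crank '0 0 0 0 0 20 0.4;0 0 0 0 0 60 0.4;0 0 0 0 0 110 0.3;0 0 0 -40 -60 140 0.3;0 0 0 -40 -120 140 0.3;0 0 0 -40 -160 140 0.3;0 0 0 -40 -160 140 0.3';  python3 - <<'E'
from h import *
def crop(im,x0,y0,w,h,s=4):
    o=cv2.resize(im[y0:y0+h,x0:x0+w,::-1],None,fx=s,fy=s,interpolation=cv2.INTER_CUBIC)
    for i in range(0,w,10): cv2.putText(o,str(x0+i),(i*s,9),0,.3,(255,0,255),1)
    for i in range(0,h,10): cv2.putText(o,str(y0+i),(0,i*s+4),0,.3,(255,0,255),1)
    return o
cv2.imwrite("pics/b2.png",np.hstack([crop(C["top"]["image"],140,130,100,120),crop(C["scene"]["image"],235,190,100,120)]))
ax=tf(GR,[0,1,0])[0]-tf(GR,[0,0,0])[0]
for x in(0,72):
  m=tf(GR,[x,-97.5,120])[0]
  for n in C: print(x,n,nose(n,m,ax).round(1),pj(n,m+132.5*ax).round(1))
R,p=rackpose(-72,110);go(R,p);print(p)
E
```

```text
time_s: 10.2
position: [535.1, 81.8, 135.0]
tcp_rot: [-0.651, 0.759, -0.001, -0.001]
force: [0.3, -0.5, -1.0]
gripper_width: 51.3
time_s: 11.08
position: [495.0, -81.1, 275.6]
tcp_rot: [-0.649, 0.761, -0.001, -0.0]
force: [-0.2, -0.1, 0.0]
gripper_width: 59.7
0 scene [285.2 214.4] [[324.2 288.7]]
0 top [218.4 190.5] [[143.4 178.2]]
72 scene [255.4 223.3] [[290.3 301.1]]
72 top [223.5 162.7] [[149.5 150.7]]
turn [ 23.2 -29.8 -83.8] shift [ -22.7 -291.4  -99.6] pos [495.1 -78.1 275.4]
[ 472.4136437  -369.50562344  175.78691764]
```

View pics/b2.png

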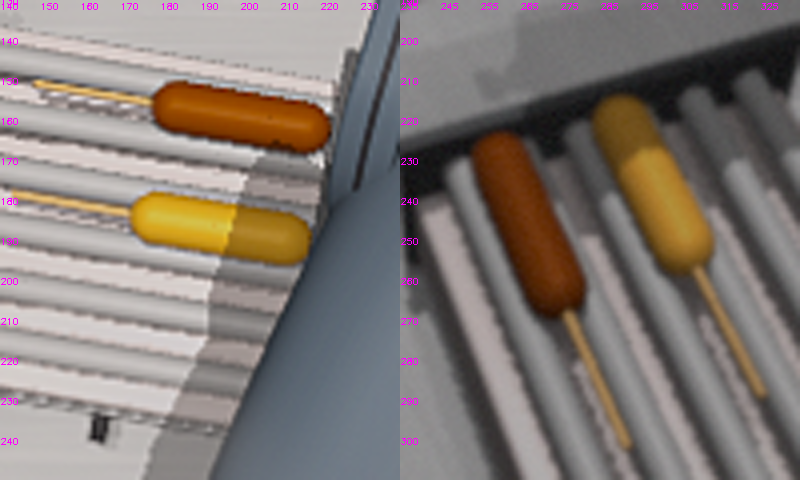

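The golden dog lies in the middle groove, with its stick tip at ~(142,178) and nose at ~(217,190). Its offset from the prediction matches the cooking one's, so it is seated at the plate. Next is the right dog.

```bash
python3 -m crank '23.2 -29.8 -83.8 -23 -290 0 0.3;23.2 -29.8 -83.8 -23 -290 0 0.3;23.2 -29.8 -83.8 -23 -290 0 0.3;23.2 -29.8 -83.8 -23 -290 0 0.3;23.2 -29.8 -83.8 -23 -290 0 0.3;23.2 -29.8 -83.8 -23 -290 0 0.3;23.2 -29.8 -83.8 -23 -290 0 0.3;23.2 -29.8 -83.8 -23 -290 0 0.3'; python3 -m crank '0 0 0 0 0 -30 0.3;0 0 0 0 0 -70 0.3;0 0 0 0 0 -70 0.3'; python3 - <<'E'
from h import *
go(*rackpose(-72,110));go(*rackpose(-72,13))
E
```

```text
time_s: 12.18
position: [473.0, -366.5, 275.1]
tcp_rot: [-0.002, 0.96, -0.013, 0.28]
force: [-0.8, 0.5, -1.0]
gripper_width: 59.9
time_s: 12.55
position: [471.1, -363.3, 199.7]
tcp_rot: [-0.004, 0.961, -0.009, 0.276]
force: [0.6, 1.0, -0.3]
gripper_width: 60.1
turn [ 1.5 -2.  -5.6] shift [ -0.7  -2.8 -30.3] pos [ 473.1 -366.7  206.1]
turn [ 1.5 -2.  -5.6] shift [  53.8   -8.1 -110.4] pos [ 473.1 -366.7  206.1]
```

```bash
python3 -m crank '1.5 -2 -5.6 0 -2 -30 0.3;1.5 -2 -5.6 20 -3 -58 0.3;1.5 -2 -5.6 20 -3 -58 0.3;1.5 -2 -5.6 20 -3 -58 0.3'; python3 - <<'E'
from h import *
go(*rackpose(-72,13))
E
```

```text
time_s: 13.15
position: [493.4, -371.8, 150.9]
tcp_rot: [0.046, 0.954, -0.016, 0.297]
force: [-0.6, 0.2, 1.1]
gripper_width: 60.3
turn [0.3 0.2 0.1] shift [ 33.7  -2.7 -55.4] pos [ 493.3 -372.1  151.1]
```

```bash
python3 -m crank '0 0 0 10 0 -15 0.3;0 0 0 18 -1 -28 0.3;0 0 0 26 -1 -41 0.3;0 0 0 34 -2 -55 0.3;0 0 0 34 -2 -55 0.3;0 0 0 34 -2 -55 0.3'; python3 -m crank '0 0 0 0 0 0 1;0 0 0 0 0 0 1;0 0 0 0 0 0 1;0 0 0 0 0 0 1;0 0 0 0 0 0 1' 40
```

```text
time_s: 14.0
position: [526.4, -372.5, 92.5]
tcp_rot: [0.046, 0.954, -0.015, 0.295]
force: [-0.2, 0.9, -0.6]
gripper_width: 60.0
time_s: 14.62
position: [526.5, -372.5, 93.7]
tcp_rot: [0.046, 0.954, -0.015, 0.296]
force: [-4.4, 4.0, 5.8]
gripper_width: 32.6
```

```bash
python3 -m crank '0 0 0 -8 1 12 1;0 0 0 -17 2 25 1;0 0 0 -28 3 41 1;0 0 0 -50 5 75 1;0 0 0 -70 5 120 1;0 0 0 -70 5 170 1;0 0 0 -70 5 170 1' ; python3 - <<'E'
from h import *
R,p=grillpose(-72,-70,250);print(p);go(R,p)
E
```

```text
time_s: 15.5
position: [457.2, -370.3, 271.0]
tcp_rot: [0.045, 0.953, -0.02, 0.299]
force: [-0.4, -0.1, -1.6]
gripper_width: 32.8
[469.77656283 122.92455999 250.        ]
turn [-23.   30.   83.9] shift [ 13.9 490.9 -13.9] pos [ 455.8 -368.   263.9]
```

```bash
python3 -m crank '-23 30 83.9 14 490 -8 1;-23 30 83.9 14 490 -8 1;-23 30 83.9 14 490 -8 1;-23 30 83.9 14 490 -8 1;-23 30 83.9 14 490 -8 1;-23 30 83.9 14 490 -8 1;-23 30 83.9 14 490 -8 1;-23 30 83.9 14 490 -8 1';python3 -m crank '0 0 5 0 0 0 1;0 0 5 0 0 0 1;0 0 5 0 0 0 1'; python3 - <<'E'
from h import *
R,p=grillpose(-72,-85,165);print(p);go(R,p)
E
```

```text
time_s: 16.6
position: [469.0, 124.5, 252.8]
tcp_rot: [-0.615, 0.788, 0.0, 0.019]
force: [1.0, 0.4, -0.5]
gripper_width: 32.7
time_s: 16.98
position: [469.7, 121.8, 253.6]
tcp_rot: [-0.646, 0.763, 0.001, 0.02]
force: [0.2, -0.1, -1.3]
gripper_width: 32.9
[467.46086134 108.10438703 165.        ]
turn [-1.6  1.8  0.7] shift [ -2.6 -13.3 -89.3] pos [470.  121.5 254.3]
```

```bash
python3 -m crank '-1.6 1.8 0.7 -3 -13 -50 1;-1.6 1.8 0.7 -3 -13 -80 1;-1.6 1.8 0.7 -3 -13 -90 1;-1.6 1.8 0.7 -3 -13 -90 1;-1.6 1.8 0.7 -3 -13 -90 1'; python3 - <<'E'
from h import *
go(*grillpose(-72,-88,135))
P=np.array(r.observe()["position"]);ax=tf(GR,[0,1,0])[0]-tf(GR,[0,0,0])[0]
m=P-[0,0,12]
for n in C: print(n,"nose pred",nose(n,m,ax),"stick pred",pj(n,m+132.5*ax))
def crop(im,x0,y0,w,h,s=4):
    o=cv2.resize(im[y0:y0+h,x0:x0+w,::-1],None,fx=s,fy=s,interpolation=cv2.INTER_CUBIC)
    for i in range(0,w,10): cv2.putText(o,str(x0+i),(i*s,9),0,.3,(255,0,255),1)
    for i in range(0,h,10): cv2.putText(o,str(y0+i),(0,i*s+4),0,.3,(255,0,255),1)
    return o
cv2.imwrite("pics/b3.png",np.hstack([crop(C["top"]["image"],140,130,100,120),crop(C["scene"]["image"],290,190,100,120)]))
E
```

```text
time_s: 17.7
position: [468.4, 109.4, 166.5]
tcp_rot: [-0.651, 0.759, -0.001, 0.002]
force: [0.2, -0.7, 0.7]
gripper_width: 32.1
turn [-0.1  0.2 -0.1] shift [ -1.4  -4.4 -31.4] pos [468.4 109.5 166.4]
scene nose pred [318.13519281 200.92548905] stick pred [[363.68273413 274.63412911]]
top nose pred [206.24949629 216.01953244] stick pred [[127.82889874 202.95149971]]
```

View pics/b3.png

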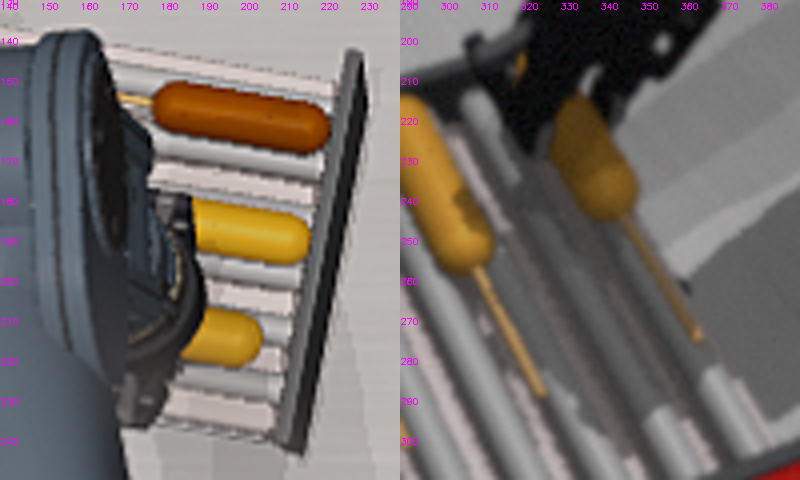

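```bash
python3 -m crank '0 0 0 -1.5 -4 -12 1;0 0 0 -1.5 -4 -24 1;0 0 0 -1.5 -4 -30 1;0 0 0 -1.5 -4 -30 1';python3 -m crank '0 0 0 -0.4 -3 -1 1;0 0 0 -0.9 -6 -1 1;0 0 0 -0.9 -6 -1 1'; python3 -m crank '0 0 0 -0.2 -1 -0.5 1;0 0 0 -0.3 -2 -0.5 1;0 0 0 -0.3 -2 -0.5 1'
```

```text
time_s: 18.3
position: [465.3, 105.4, 134.4]
tcp_rot: [-0.651, 0.759, 0.001, -0.0]
force: [-1.7, 0.6, 1.8]
gripper_width: 32.9
time_s: 18.68
position: [465.7, 99.9, 134.4]
tcp_rot: [-0.651, 0.759, 0.0, 0.001]
force: [-0.5, 4.4, 4.5]
gripper_width: 32.3
time_s: 19.05
position: [465.7, 98.4, 134.3]
tcp_rot: [-0.651, 0.759, 0.0, 0.002]
force: [0.4, 4.6, 7.1]
gripper_width: 32.6
```

```bash
python3 -m crank '0 0 0 -0.2 -1 0 1;0 0 0 -0.2 -1 0 1'
```

```text
time_s: 19.3
position: [465.6, 97.3, 134.4]
tcp_rot: [-0.651, 0.759, 0.0, 0.002]
force: [1.3, 4.3, 6.1]
gripper_width: 33.1
```

```bash
python3 -m crank '0 0 0 -0.2 -1 0.5 1;0 0 0 -0.3 -2 0.5 1;0 0 0 -0.3 -2 0.5 1'
```

```text
time_s: 19.68
position: [465.2, 95.6, 134.4]
tcp_rot: [-0.651, 0.759, 0.001, 0.002]
force: [2.4, 5.4, 6.0]
gripper_width: 32.9
```

```bash
python3 -m crank '0 0 0 -0.2 -1 0 1;0 0 0 -0.2 -1.5 0 1;0 0 0 -0.2 -1.5 0 1'
```

```text
time_s: 20.05
position: [465.1, 95.4, 134.4]
tcp_rot: [-0.652, 0.758, 0.002, 0.003]
force: [2.0, 10.0, 5.0]
gripper_width: 32.7
```

```bash
python3 -m crank '0 0 0 0 0 0 0.4;0 0 0 0 0 0 0.4;0 0 0 0 0 0.5 0.4;0 0 0 0 0 1 0.4'; python3 -m crank '0 0 0 0 0 20 0.4;0 0 0 0 0 60 0.4;0 0 0 0 0 110 0.3;0 0 0 0 0 140 0.3;0 0 0 -40 -60 140 0.3;0 0 0 -40 -120 140 0.3;0 0 0 -40 -180 140 0.3;0 0 0 -40 -220 140 0.3';  python3 - <<'E'
from h import *
def crop(im,x0,y0,w,h,s=4):
    o=cv2.resize(im[y0:y0+h,x0:x0+w,::-1],None,fx=s,fy=s,interpolation=cv2.INTER_CUBIC)
    for i in range(0,w,10): cv2.putText(o,str(x0+i),(i*s,9),0,.3,(255,0,255),1)
    for i in range(0,h,10): cv2.putText(o,str(y0+i),(0,i*s+4),0,.3,(255,0,255),1)
    return o
cv2.imwrite("pics/b4.png",np.hstack([crop(C["top"]["image"],65,135,100,100),crop(C["top"]["image"],140,145,95,100)]))
ax=tf(GR,[0,1,0])[0]-tf(GR,[0,0,0])[0]
for x in(-72,0,72):
  m=tf(GR,[x,-97.5,120])[0]
  print(x,nose("top",m,ax).round(1),pj("top",m+132.5*ax).round(1))
E
```

```text
time_s: 20.55
position: [463.6, 92.6, 134.1]
tcp_rot: [-0.651, 0.759, 0.0, -0.0]
force: [-0.1, -0.2, -0.4]
gripper_width: 51.2
time_s: 21.55
position: [423.4, -129.5, 274.7]
tcp_rot: [-0.65, 0.76, -0.0, -0.0]
force: [0.2, -0.4, -0.0]
gripper_width: 59.9
-72 [213.2 219. ] [[137.3 206.4]]
0 [218.4 190.5] [[143.4 178.2]]
72 [223.5 162.7] [[149.5 150.7]]
```

View pics/b4.png

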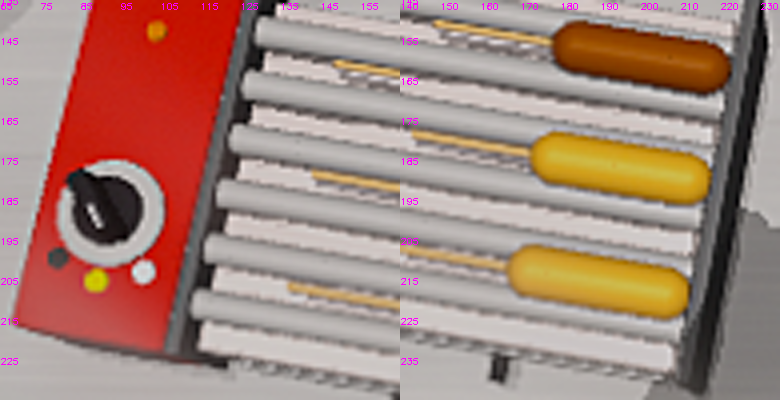

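Front stick tip is at (136.8,206.5), middle at (143,178.8) and cooked at (148.3,150.8), all within 1.2 px of prediction, so both dogs are seated. Next is the knob: its bar runs from (84,179.5) to ~(92,194) px.

```bash
python3 - <<'E'
from h import *
a=Ro.from_euler('z',-GR[2])
for nm,px,z in(("ring",(111,213),117),("bar",(92,207),158)):
    k=ray('top',np.array(px)/4+[65,135],z);print(nm,k,a.apply(k-[GR[0],GR[1],0]))
# scene: ring centre / bar from the 800x600 first view
for nm,px,z in(("sring",(591,531),117),("sbar",(598,520),158)):
    k=ray('scene',np.array(px)*.64,z);print(nm,k,a.apply(k-[GR[0],GR[1],0]))
im=C["scene"]["image"][300:384,340:440,::-1]; t=C["top"]["image"][165:225,70:130,::-1]
z=cv2.resize(im,None,fx=5,fy=5,interpolation=cv2.INTER_CUBIC);w=cv2.resize(t,(420,420),interpolation=cv2.INTER_CUBIC)
b=np.vstack([cv2.resize(w,(300,300)),np.zeros((120,300,3),np.uint8)])
cv2.imwrite("pics/k.png",np.hstack([z,b]))
E
```

```text
ring [530.91199264 342.32966768 117.        ] [-45.46927272 156.21287003 117.        ]
bar [526.55335536 338.30133045 158.        ] [-49.15376151 151.55993953 158.        ]
sring [529.69213547 343.7888329  117.        ] [-46.89977175 157.46622042 117.        ]
sbar [533.61067799 343.26348923 158.        ] [-42.94710395 157.5521198  158.        ]
```

View pics/k.png

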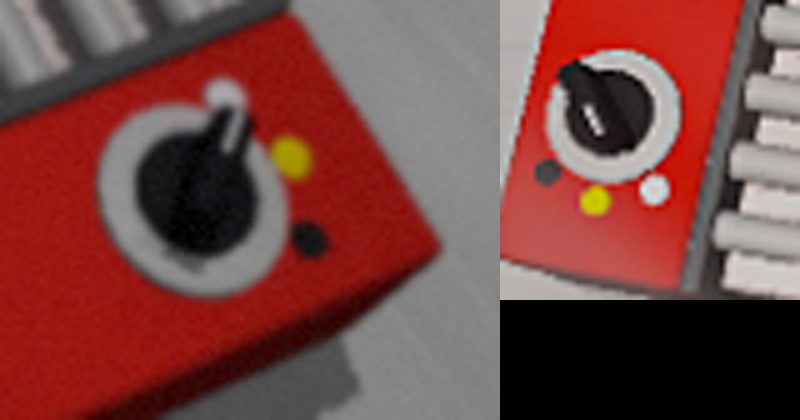

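```bash
python3 - <<'E'
from h import *
b=GR[2]+0.7+np.pi/2
R=Rt(np.array([np.cos(b),np.sin(b),0]),np.array([0,0,-1.]));p=tf(GR,[-46,156,162])[0];print(p);go(R,p)
E
```

```text
[530.35476507 342.20128337 162.        ]
turn [ -0.1   0.  -50.1] shift [ 106.5  468.6 -112.6] pos [ 423.9 -126.4  274.6]
```

```bash
python3 -m crank '0 0 -50 107 469 -10 0.3;0 0 -50 107 469 -10 0.3;0 0 -50 107 469 -10 0.3;0 0 -50 107 469 -10 0.3;0 0 -50 107 469 -10 0.3;0 0 -50 107 469 -10 0.3;0 0 -50 107 469 -10 0.3;0 0 -50 107 469 -10 0.3'; python3 -m crank '0 0 0 0 0 -40 0.3;0 0 0 0 0 -70 0.3;0 0 0 0 0 -70 0.3;0 0 0 0 0 -70 0.3'; python3 - <<'E'
from h import *
b=GR[2]+0.7+np.pi/2
R=Rt(np.array([np.cos(b),np.sin(b),0]),np.array([0,0,-1.]));p=tf(GR,[-46,156,162])[0];print(p);go(R,p)
E
```

```text
time_s: 22.85
position: [524.0, 318.7, 265.5]
tcp_rot: [-0.271, 0.963, 0.0, 0.001]
force: [1.2, -0.3, -0.1]
gripper_width: 60.0
time_s: 23.35
position: [524.8, 315.9, 196.7]
tcp_rot: [-0.27, 0.963, 0.0, 0.001]
force: [0.7, -0.1, 0.4]
gripper_width: 59.6
[530.35476507 342.20128337 162.        ]
turn [-0.1  0.2 -0.1] shift [  4.6  26.6 -35.8] pos [525.8 315.6 197.8]
```

```bash
python3 -m crank '0 0 0 5 27 0 0.3;0 0 0 5 27 0 0.3;0 0 0 5 27 -15 0.3;0 0 0 5 27 -28 0.3;0 0 0 5 27 -36 0.3;0 0 0 5 27 -36 0.3;0 0 0 5 27 -36 0.3';  python3 -m crank '0 0 0 0 0 0 1;0 0 0 0 0 0 1;0 0 0 0 0 0 1;0 0 0 0 0 0 1;0 0 0 0 0 0 1;0 0 0 0 0 0 1' 30
```

```text
time_s: 24.32
position: [530.1, 341.9, 159.3]
tcp_rot: [-0.269, 0.963, 0.0, 0.0]
force: [0.7, 0.0, 0.1]
gripper_width: 59.5
time_s: 25.08
position: [530.3, 342.0, 159.7]
tcp_rot: [-0.269, 0.963, 0.0, 0.001]
force: [-0.6, -1.6, 3.1]
gripper_width: 13.5
```

Gripped the bar (13.5 mm opening, little force, so well centred). Turning clockwise 40°.

```bash
python3 -m crank '0 0 -10 0 0 0 1;0 0 -20 0 0 0 1;0 0 -30 0 0 0 1;0 0 -40 0 0 0 1;0 0 -40 0 0 0 1;0 0 -40 0 0 0 1' 40; python3 -c "
from plant import r;o=r.observe();print(o['moment'],o['force'])"
```

```text
time_s: 25.82
position: [530.1, 342.9, 159.7]
tcp_rot: [0.075, 0.997, 0.001, 0.001]
force: [-0.0, 3.1, 3.3]
gripper_width: 13.3
[0.58931663 0.05174438 0.03049147] [-0.04386529  3.09767721  3.27043943]
```

```bash
python3 -m crank '0 0 0 0 0 0 0.3;0 0 0 0 0 0 0.3;0 0 0 0 0 0 0.3;0 0 0 0 0 30 0.3;0 0 0 0 0 90 0.3;0 0 0 -60 0 130 0.3;0 0 0 -120 30 130 0.3;0 0 0 -180 90 130 0.3';python3 -m crank '0 0 0 -60 60 0 0.3;0 0 0 -60 60 0 0.3;0 0 0 -60 60 0 0.3'; python3 - <<'E'
from h import *
t=C["top"]["image"][130:240,65:235,::-1];s=C["scene"]["image"][190:384,230:440,::-1]
o=cv2.resize(t,(560,362),interpolation=cv2.INTER_CUBIC)
z=cv2.resize(s[110:,110:],(220,185));w=cv2.resize(s,(220,203))
cv2.imwrite("pics/end.png",np.hstack([o,np.vstack([z,w])[:362]]))
E
```

```text
time_s: 26.82
position: [373.9, 409.2, 290.5]
tcp_rot: [0.077, 0.997, 0.001, 0.001]
force: [-0.1, 0.6, -0.7]
gripper_width: 60.0
time_s: 27.2
position: [313.4, 470.2, 288.6]
tcp_rot: [0.074, 0.997, -0.0, 0.0]
force: [-0.4, -0.6, 0.1]
gripper_width: 60.0
```

View pics/end.png

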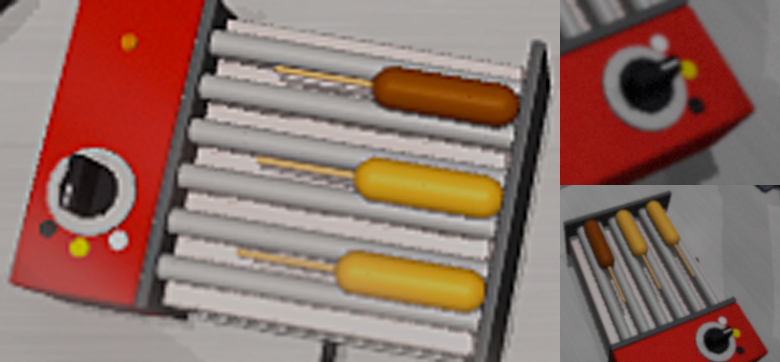

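The knob's white line points at the yellow mark. All three dogs lie in their grooves with noses at the plate, and the robot is clear. Handing in.

```bash
python3 -c "
from plant import r;print(r.sign_off(), r.observe()['time_s'])"
```

```text
the job is handed in; nothing more can be done
the job is handed in; nothing more can be done
```

I moved both golden corn dogs from the rack to the grill and turned the selector to yellow. I handed the job in at about 27 s of the 64 s allowed; sign-off gave no verdict.

- **Corn dogs:** The left one went into the middle groove and the right one into the front groove. Each was pushed until its nose met the end plate (about 5 N and 10 N), then released. In the picture after the second placing, both stick tips were within about 1 px (roughly 2 mm) of where they should be. The cooking one was off by about the same amount.
- **Selector:** I gripped the bar and turned it about 40° clockwise. The last picture shows its white line pointing at the yellow mark.
- **Left alone:** The cooking corn dog had not visibly moved. The sausage was still in its lane in the last rack picture; I did not photograph the rack after taking the second dog.
- **Contact:** At the end the gripper was well clear, with a force reading of about zero. No check failed. During the second placing there was steady friction of about 4 N on the rollers before the nose reached the plate.

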